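# Find the heavier dispenser on the beam balance

## Task

Find out which of the two identical white dispensers is the heavier: stand one on each end of the beam balance, slide each one gently outward along the beam until it rests against the end stop, then let go of both and let the beam settle. Then take the heavier dispenser off and set it gently down upright in the tray, leaving the lighter one standing at its end of the beam (should the beam stay practically level, either may go). Treat the balance and dispensers gently, never bumping or pressing hard, and leave everything else where it is.

Things in the scene. Friction and masses are not known exactly. Their poses are not given: they have to be found in the camera images.
- dispenser_a_mid (a point): Centre (half-way up) of a round white table dispenser with a dark foot, 165 mm tall, standing upright; z up its axis. Foot 54 mm across and 24 high; above it the body tapers from 51 mm across at the foot to 38 mm at 110 mm height and 31 mm at 150 mm, rounded top. It weighs between 110 and 310 g; the two look the same and either may be the heavier.
- dispenser_b_mid (a point): Centre of the other dispenser, same size and look.
- balance_mid (a point): Beam balance, fixed to the table: point over the middle of its foot plate (130 x 170 mm), 60 mm over the table, level with the top face of the level beam; x across the beam, y along it, z up. The beam is a flat steel plate 348 mm long and 84 wide, 6 thick, without side edges. Its pivot may sit up to 8 mm to either side of this point along y; that offset is not measured.
- seat_left (a point): Nominal place (pivot offset nought) of the foot centre of a dispenser resting against the stop at the +y end, 135 mm along y from balance_mid. The true place is up to 8 mm farther in or out along y: find the stop by feel. The stop is a plate across the beam, 28 mm high, its face 27 mm beyond the dispenser's axis. Pressing a dispenser on any part of the balance with more than 18 N is too hard.
- seat_right (a point): The same at the -y end, 135 mm along -y from balance_mid; the pivot offset shifts both ends the same way. The beam is sprung lightly to level and tips at most 0.06 rad (ends sink or rise 9 mm) about an axis along x, 15 mm below its top face; empty, its end sinks under about 0.5 N and is then rigid. Damped: it settles in about 1.5 s.
- dial_top (a point): Middle of the top edge of the balance's fixed dial plate (80 mm wide along y), 52 mm behind the beam's middle line and 143 mm over the table. The beam's upright pointer plays before it, its tip 150 mm over the table; pointer and plate stay within 40 mm of the middle of the balance along y.
- beam (a joint): Tilt of the beam in rad, 0 level, -0.06 to 0.06; positive: its +y end is up and its -y end down. With both dispensers against the stops it is about 0.018 for a difference of 5 percent and near 0.06 for 20 percent or more.
- tray_floor (a point): Middle of the inner floor of a green plastic tray, fixed, 6 mm over the table; outside 280 (x) x 200 (y) x 70 mm, the flat floor about 180 x 110 mm. A dispenser may stand anywhere on the flat floor; set it down with less than 18 N.
- spoon: Metal tasting spoon lying between the dispensers' starting places, 134 x 27 x 13 mm, origin under its centre, x along it; leave alone.
- tape_cutter: Small table tape holder with a roll, 22 x 86 x 53 mm, origin under its centre; leave alone.
- steel_cup: Steel cup, 81 mm across, 99 mm tall, origin under its centre; leave alone.
- pouch: Black pouch at the back, 50 x 135 x 68 mm, origin under its centre; leave alone.
Things that resemble listed ones, but are neither listed nor needed, are in the scene too. Leave any purple look-alike of the part that bears dispenser_b_mid alone.

How it is judged (in metres and radians):
On the way:
1. Both dispensers stand on the beam, one at each end and against its stop (within about 3 mm), let go, and the beam has come to rest ((((y of dispenser_a_mid in the frame of beam above 0.132 m and z of dispenser_a_mid in the frame of beam between 0.09 and 0.105 m and angle between the z axis of dispenser_a_mid and the z axis of beam, either way round below 0.06 rad) and (y of dispenser_b_mid in the frame of beam below -0.132 m and z of dispenser_b_mid in the frame of beam between 0.09 and 0.105 m and angle between the z axis of dispenser_b_mid and the z axis of beam, either way round below 0.06 rad)) or ((y of dispenser_a_mid in the frame of beam below -0.132 m and z of dispenser_a_mid in the frame of beam between 0.09 and 0.105 m and angle between the z axis of dispenser_a_mid and the z axis of beam, either way round below 0.06 rad) and (y of dispenser_b_mid in the frame of beam above 0.132 m and z of dispenser_b_mid in the frame of beam between 0.09 and 0.105 m and angle between the z axis of dispenser_b_mid and the z axis of beam, either way round below 0.06 rad))) and contact force between the fingers and dispenser_a below 0.05 N and contact force between the fingers and dispenser_b below 0.05 N and contact force between the fingers and beam below 0.05 N and velocity of joint beam between -0.03 and 0.03 rad/s), for 0.4 s.
At the end, for the whole second after the job is handed in: The heavier dispenser (either one, if they differ by less than 5 percent) stands upright, released and still on the floor of the tray; the lighter one still stands on its end of the beam (within about 20 mm of its stop) ((((x of dispenser_a_mid in the frame of tray_floor between -0.09 and 0.09 m and y of dispenser_a_mid in the frame of tray_floor between -0.06 and 0.06 m and z of dispenser_a_mid in the frame of tray_floor between 0.0725 and 0.0925 m and angle between dispenser_a_mid's own z axis and vertical below 0.12 rad) and ((y of dispenser_b_mid in the frame of beam above 0.115 m and z of dispenser_b_mid in the frame of beam between 0.09 and 0.105 m and angle between the z axis of dispenser_b_mid and the z axis of beam, either way round below 0.06 rad) or (y of dispenser_b_mid in the frame of beam below -0.115 m and z of dispenser_b_mid in the frame of beam between 0.09 and 0.105 m and angle between the z axis of dispenser_b_mid and the z axis of beam, either way round below 0.06 rad)) and contact force between dispenser_b and anything else below 2.0601 N and linear speed of dispenser_a below 0.02 m/s) or ((x of dispenser_b_mid in the frame of tray_floor between -0.09 and 0.09 m and y of dispenser_b_mid in the frame of tray_floor between -0.06 and 0.06 m and z of dispenser_b_mid in the frame of tray_floor between 0.0725 and 0.0925 m and angle between dispenser_b_mid's own z axis and vertical below 0.12 rad) and ((y of dispenser_a_mid in the frame of beam above 0.115 m and z of dispenser_a_mid in the frame of beam between 0.09 and 0.105 m and angle between the z axis of dispenser_a_mid and the z axis of beam, either way round below 0.06 rad) or (y of dispenser_a_mid in the frame of beam below -0.115 m and z of dispenser_a_mid in the frame of beam between 0.09 and 0.105 m and angle between the z axis of dispenser_a_mid and the z axis of beam, either way round below 0.06 rad)) and contact force between dispenser_b and anything else above 1.8639 N and linear speed of dispenser_b below 0.02 m/s))); the robot touches nothing.
It fails at once if a dispenser is pressed or bumped against the balance with more than 20 N (contact force between any of dispenser_a, dispenser_b and beam above 20 N or contact force between any of dispenser_a, dispenser_b and balance above 20 N).
It fails at once if a dispenser is dropped or pressed into the tray with more than 20 N (contact force between any of dispenser_a, dispenser_b and tray above 20 N).
It fails at once if the gripper presses on the beam with more than 10 N (contact force between the fingers and beam above 10 N).
It fails at once if a bystander is moved by more than 30 mm (distance of any of spoon, tape_cutter, steel_cup, pouch from where it was at the start of the episode above 0.03 m).
It also fails if it takes over 72 s, if anything falls off the work surface, if the arm or the gripper's body presses on something with over 40 N, if the wrist force passes 120 N, or if a joint passes its speed limit or range.

## Robot

A 6-joint arm with a two-finger parallel gripper is mounted at the origin on a cart in front of the work surface, level with it; the furniture and walls round the work are solid. World frame = base frame: x ahead of the robot, y to its left, z up, the work surface at z = 0. Lengths are in mm, angles in rad, forces in N, time in s.
With the tool pointing down it reaches from about 350 to 975 mm from the base axis. Payload 7.1 kg.
Tool frame: the origin (TCP) lies on the front face of the gripper's body, between the roots of the fingers; the fingertips stand 80 mm ahead of it and the grasp point (between the pads) lies 61 mm ahead of it (env.tips_ahead is the distance from the TCP to the fingertips, in mm); z points along the fingers, y is the direction in which the jaws open and shut (so a half turn about z gives the same grasp; the last joint's range is limited). The gripper opens to 88 mm and grips with 3 to 60 N. Pads are 20 mm wide; open, the fingers measure 115 mm over their backs; the gripper's body (75 mm by 178 mm) begins 61 mm behind the grasp point.
Start: joints at [1.284, 0.423, 1.63, -0, 1.089, -0.019], TCP at [165.35, 602.715, 302.675] pointing down, gripper open.
Joint ranges: [-3, 3], [-0.9, 2.11], [0.09, 2.58], [-1.31, 4.45], [0.11, 2.69], [-2.54, 2.54]. Speed limits (rad/s): [2.39, 2.39, 3.01, 3.14, 3.14, 3.14].

## Interface

Orientations are given as a unit quaternion [x, y, z, w].
In Python, from station import env, set_gripper, viewer, workorder gives the robot as it stands. Calls block until the motion is done:
- env.reach(position, orientation): joint-space move of the TCP to a pose.
- env.move_l(position, rot=None, rate=150, f_stop=None): straight line of the TCP; rot=None keeps the orientation; rate is the mean speed in mm/s. With f_stop (N) it stops when the force on the tool has changed by that much, and returns True; else False.
- env.move_joints(angles): joint-space move.
- set_gripper(opening): finger opening in mm; the grip force is fixed at half the most; returns when the fingers have stopped.
- env.hold(seconds).
- env.ik(position, orientation): joint angles nearest the present ones, or None.
- env.read_state(): the state.
- viewer.camera(name): name is "side" or "top"; returns the picture (400x640x3 uint8, blue, green, red); there is no depth.
- viewer.camera_params(name): a dict with "fx", "fy", "cx", "cy" (pixels), "dist" ([k1, k2, p1, p2, k3] as OpenCV has them; the pictures are not rectified), "pose" (4x4, takes a point from camera to world coordinates). Camera axes: x right, y up, looking along -z (the intrinsics and any distortion apply to the point x, -y, -z); pixel columns grow to the right and rows downward; lengths in mm; the calibration is good to about 2 mm. A picture is of the moment at which its call begins. camera_params takes no time and is no camera call.
A pose or a line that the arm cannot do raises env.IKError and nothing moves.
- workorder.sign_off(): hands the job in, once; it reports no verdict.
The state is a dict: "time_s": time; "qpos": joint angles; "dq": joint speeds; "tau": joint torques, N m; "tool_pos": TCP position; "orientation": TCP orientation; "force": force on the tool from outside, world axes, zero at the start; "wrist_torque": the same for the moment, N m; "width": finger opening in mm.
Only numpy, scipy, OpenCV 4.12 (cv2) and the standard library are available. Lean on these libraries where they do the work, as an engineer would, in place of code of your own. Each camera call takes 0.05 s, during which the arm holds its last target.

## Working session

There is one attempt and no reset: what is moved stays moved. The work goes in short steps, each a Python script; the robot and the scene stay as the last script left them, time stands still between calls to the robot, and variables do not carry over. Pictures are saved under pics/ and viewed, and the job is handed in when it is done.

```bash
ls; mkdir -p pics; python3 - <<'E'
from station import env,set_gripper,viewer,workorder
import cv2
for n in("side","top"):
    cv2.imwrite(f"pics/{n}0.png",viewer.camera(n)); p=viewer.camera_params(n); print(n,{k:(v.tolist() if hasattr(v,'tolist') else v) for k,v in p.items()})
s=env.read_state(); print(s)
E
```

```text
pics
side {'fx': 471.1221265152827, 'fy': 471.1221265152827, 'cx': 320.2094784619576, 'cy': 199.3650141971134, 'dist': [-0.0806737747510495, 0.0, 0.0, 0.0, 0.0], 'pose': [[-0.9973604386776781, -0.0459400553537573, 0.056228699742771754, 653.7556636699925], [0.07101615698691817, -0.4558360852138932, 0.8872261092098684, 1330.4766002302752], [-0.015128146200987565, 0.8888773676559472, 0.45789536409703424, 765.7878046011183], [0.0, 0.0, 0.0, 1.0]]}
top {'fx': 384.4592985543681, 'fy': 384.4592985543681, 'cx': 318.7037688871337, 'cy': 204.36287866040456, 'dist': [-0.07850864028854515, 0.0, 0.0, 0.0, 0.0], 'pose': [[0.011717673653647275, 0.9878264445238935, -0.15511805705149123, 423.6087731898893], [-0.9998948230448996, 0.010249534791280348, -0.010261085935267726, 32.80245548060023], [-0.008546284113884582, 0.155221978262891, 0.9878426486500769, 1233.440205085805], [0.0, 0.0, 0.0, 1.0]]}
{'time_s': 0.1, 'qpos': array([ 1.28398387e+00,  4.23751693e-01,  1.63060139e+00,  2.20214591e-05,
        1.08860977e+00, -1.89813036e-02]), 'dq': array([ 0.00071746, -0.00024092, -0.00018293,  0.00133076,  0.00056384,
        0.00023464]), 'tau': array([ 2.05149713e-04, -5.45615995e+01, -2.74323750e+01,  6.44283299e-02,
        1.88672292e-02, -5.14971430e-05]), 'tool_pos': array([165.24919665, 602.35256231, 301.99209442]), 'orientation': array([ 1.33520709e-01,  9.91045786e-01, -6.75622234e-04, -1.13980024e-04]), 'force': array([-0.51665439, -0.97925541,  0.516235  ]), 'wrist_torque': array([ 0.01252598, -0.02869976,  0.03889962]), 'width': 87.79127771725348}
```

View pics/side0.png

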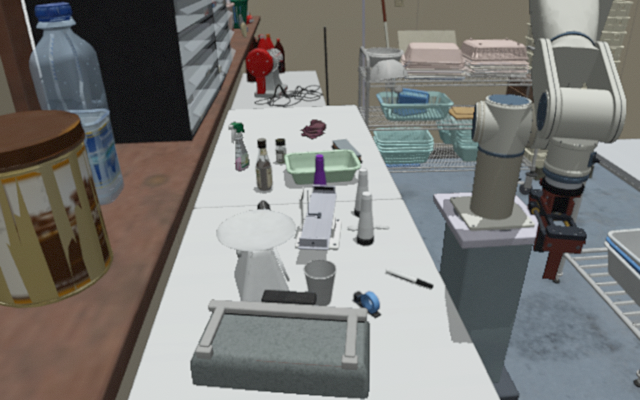

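View pics/top0.png

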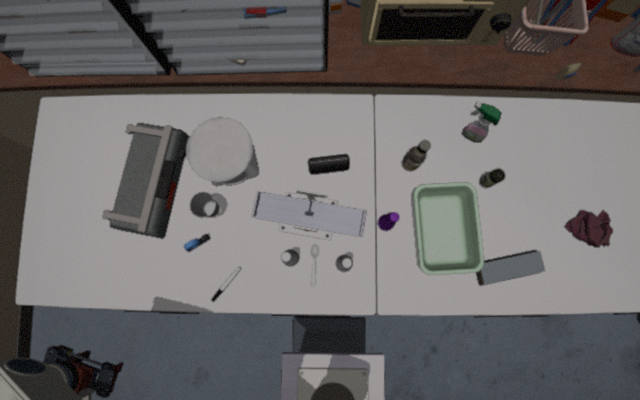

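The top view shows white dispensers at about (289,257) and (345,262), with the spoon between them. The purple look-alike is at (388,220), the balance around (310,213) and the tray at (447,228). In the side view the dispensers are at about (366,218) and (361,192). I'll enlarge both views.

```bash
cat > h.py <<'E'
import cv2,numpy as np
from station import env,set_gripper,viewer,workorder
P={n:viewer.camera_params(n) for n in("side","top")}
def KD(n):
    p=P[n];return np.array([[p['fx'],0,p['cx']],[0,p['fy'],p['cy']],[0,0,1]]),np.array(p['dist'],float)
def ray(n,u,v):
    K,D=KD(n);x,y=cv2.undistortPoints(np.array([[[u,v]]],float),K,D)[0,0]
    T=np.array(P[n]['pose']);d=T[:3,:3]@np.array([x,-y,-1.]);return T[:3,3],d/np.linalg.norm(d)
def onz(n,u,v,z):
    o,d=ray(n,u,v);return o+d*(z-o[2])/d[2]
def tri(us,ut):
    o1,d1=ray("side",*us);o2,d2=ray("top",*ut)
    A=np.stack([d1,-d2],1);t=np.linalg.lstsq(A,o2-o1,rcond=None)[0]
    a=o1+d1*t[0];b=o2+d2*t[1];return (a+b)/2,np.linalg.norm(a-b)
def proj(n,p):
    K,D=KD(n);T=np.linalg.inv(np.array(P[n]['pose']));c=T[:3,:3]@np.asarray(p,float)+T[:3,3]
    return cv2.projectPoints(np.array([[c[0],-c[1],-c[2]]]),np.zeros(3),np.zeros(3),K,D)[0][0,0]
def crop(n,name,x0,y0,x1,y1,s,img=None):
    if img is None: img=viewer.camera(n)
    cv2.imwrite("pics/"+name,cv2.resize(img[y0:y1,x0:x1],None,fx=s,fy=s,interpolation=cv2.INTER_CUBIC)); return img
E
python3 - <<'E'
from h import *
t=cv2.imread("pics/top0.png");s=cv2.imread("pics/side0.png")
crop("top","t1.png",240,180,400,290,5,t)
crop("side","s1.png",280,140,400,260,5,s)
E
```

```text
(no output)
```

View pics/t1.png

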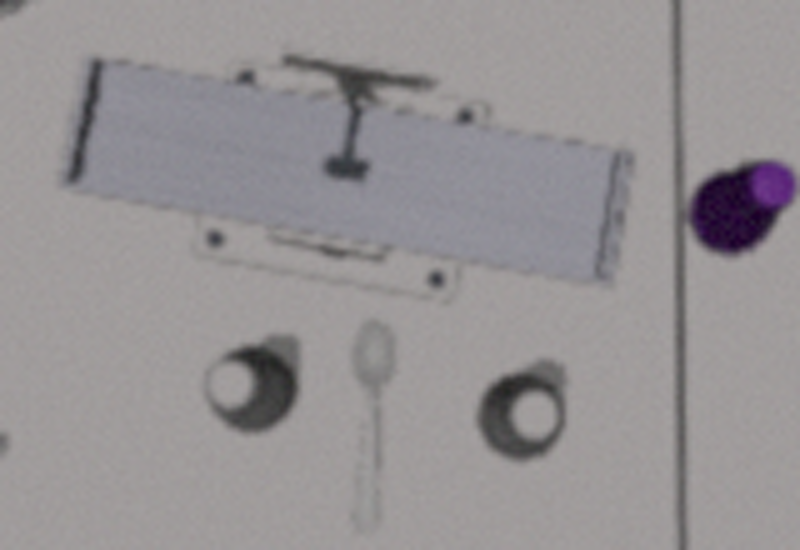

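View pics/s1.png

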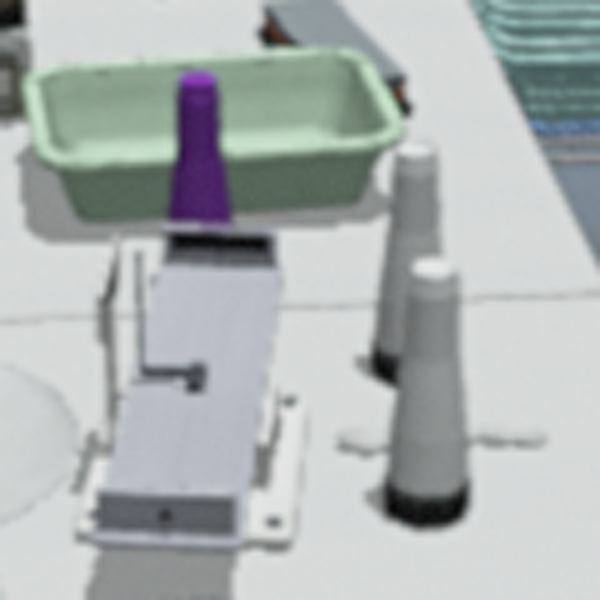

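```bash
python3 - <<'E'
from h import *
t=cv2.imread("pics/top0.png");s=cv2.imread("pics/side0.png")
def g(img,name,x0,y0,x1,y1,k,st=5):
    c=cv2.resize(img[y0:y1,x0:x1],None,fx=k,fy=k,interpolation=cv2.INTER_CUBIC)
    c=cv2.convertScaleAbs(c,alpha=1.3)
    for x in range(x0,x1,st):
        cv2.putText(c,str(x),((x-x0)*k,10),0,.35,(0,0,255),1);cv2.line(c,((x-x0)*k,0),((x-x0)*k,c.shape[0]),(0,0,255) ,1) if x%(2*st)==0 else 0
    for y in range(y0,y1,st):
        cv2.putText(c,str(y),(0,(y-y0)*k+4),0,.35,(255,0,0),1);cv2.line(c,(0,(y-y0)*k),(c.shape[1],(y-y0)*k),(255,0,0),1) if y%(2*st)==0 else 0
    cv2.imwrite("pics/"+name,c)
g(t,"gt.png",248,182,372,242,6)
g(s,"gs.png",290,180,350,255,8)
# caps by brightness and feet by darkness
for n,im,th,boxes in(("top",t,0,[(275,240,305,275),(330,245,362,280)]),("side",s,0,[(350,185,382,250),(350,165,372,218)])):
    hsv=cv2.cvtColor(im,cv2.COLOR_BGR2GRAY)
    for b in boxes:
        c=hsv[b[1]:b[3],b[0]:b[2]]; print(n,b,c.min(),c.max(),np.percentile(c,[5,50,95]))
E
```

```text
top (275, 240, 305, 275) 37 161 [ 62. 156. 159.]
top (330, 245, 362, 280) 37 161 [ 71. 156. 159.]
side (350, 185, 382, 250) 7 230 [ 65.9 188.  218. ]
side (350, 165, 372, 218) 13 230 [ 96. 145. 217.]
```

View pics/gt.png

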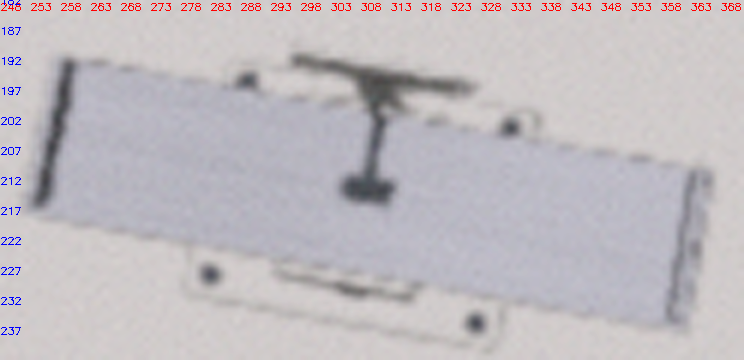

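View pics/gs.png

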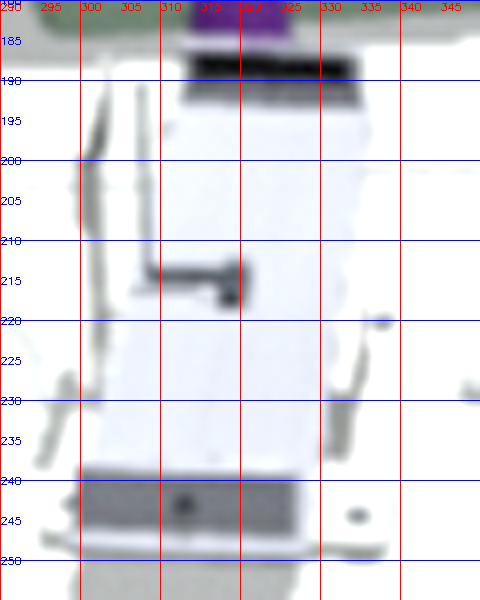

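```bash
python3 - <<'E'
from h import *
np.set_printoptions(precision=1,suppress=True)
print("R base",tri((313,193),(364.2,210.7)),tri((335,193.5),(360,235.3)))
R=[onz("top",364.2,210.7,60),onz("top",360,235.3,60)]
L=[onz("top",260.2,192.8,60),onz("top",255.8,216.2,60)]
for a in R+L: print(a)
print("L outer top", tri((299.5,239),(257.7,191.7)),tri((327,239),(253.5,218)))
mR=sum(R)/2;mL=sum(L)/2; print("stop dist",np.linalg.norm(mR-mL),"mid",(mR+mL)/2)
d=(mL-mR);print("dir",d/np.linalg.norm(d),"yaw of y axis",np.arctan2(-d[0],d[1]))
# long edges
e=[onz("top",248+x/6,182+y/6,60) for x,y in((33,217),(690,332),(60,58),(712,170))]
print(np.array(e)); print(np.linalg.norm(e[0]-e[2]),np.linalg.norm(e[1]-e[3]),np.linalg.norm(e[0]-e[1]))
# foot plate bolts, z~?
for x,y in((210,274),(476,322),(247,82),(511,127)): print("bolt",onz("top",248+x/6,182+y/6,8))
# dispensers
t=cv2.imread("pics/top0.png");s=cv2.imread("pics/side0.png")
print("tray")
h=cv2.cvtColor(t,cv2.COLOR_BGR2HSV);m=cv2.inRange(h,(35,30,60),(85,255,255));m[:,:400]=0;m[:,490:]=0;m[:160]=0;m[290:]=0
c=max(cv2.findContours(m,0,1)[0],key=cv2.contourArea);b=cv2.boxPoints(cv2.minAreaRect(c));print(b)
for q in b: print(onz("top",*q,70))
crop("top","gd.png",270,240,370,285,8,cv2.convertScaleAbs(t,alpha=1.4))
crop("side","gds.png",340,160,400,250,8,s)
E
```

```text
R base (array([588.8, -95.8,  55.5]), np.float64(2.764158650876882)) (array([513.9, -82.6,  56.1]), np.float64(0.07866325291853944))
[589.6 -95.5  60. ]
[513.6 -82.2  60. ]
[642.4 227.6  60. ]
[568.9 238.7  60. ]
L outer top (array([642.5, 232.1,  79.8]), np.float64(0.7179388406021854)) (array([564.4, 241.4,  80.6]), np.float64(7.280734174766422))
stop dist 326.48377262757265 mid [578.6  72.2  60. ]
dir [0.2 1.  0. ] yaw of y axis -0.166429035684509
[[ 562.7  245.6   60. ]
 [ 507.5  -91.3   60. ]
 [ 646.   234.6   60. ]
 [ 590.8 -103.1   60. ]]
83.98317699846764 84.13256405645308 341.40690963583273
bolt [539.3 159.    8. ]
bolt [515.3  16.8   8. ]
bolt [643.6 141.6   8. ]
bolt [620.4  -1.1   8. ]
tray
[[411.3 188.5]
 [473.1 181.4]
 [483.2 269.8]
 [421.4 276.9]]
[ 659.  -240.7   70. ]
[ 683.9 -436.5   70. ]
[ 411.1 -454.8   70. ]
[ 389.7 -265.    70. ]
```

View pics/gd.png

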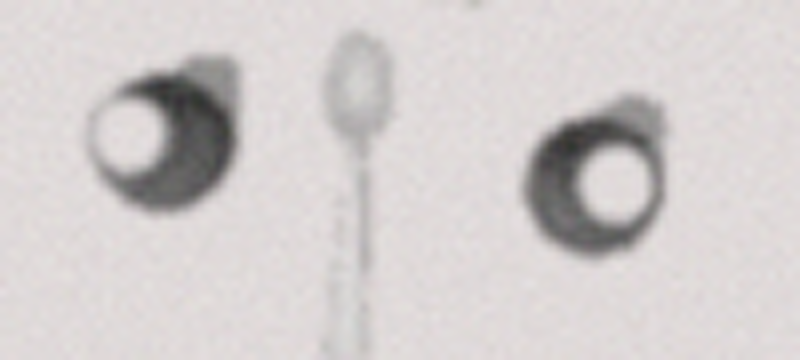

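View pics/gds.png

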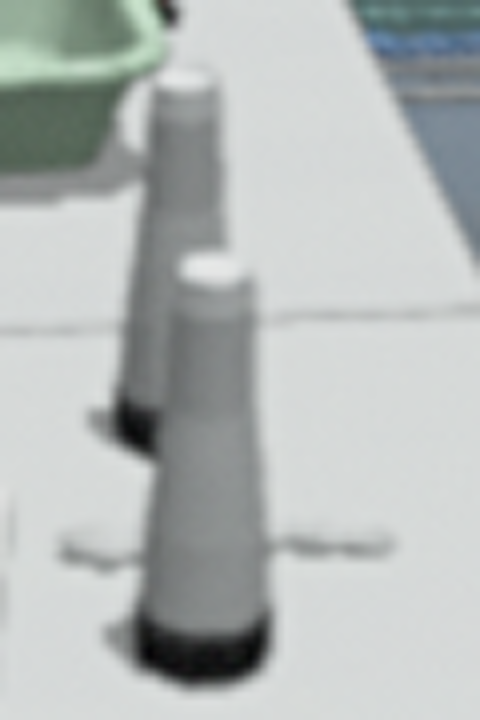

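```bash
python3 - <<'E'
from h import *
np.set_printoptions(precision=1,suppress=True)
print("capL",tri((366.9,193.5),(286.6,256.9)),onz("top",286.6,256.9,163)); print("capR",tri((363.25,170),(347.1,263.1)),onz("top",347.1,263.1,163))
print("footL",onz("top",290.6,257.75,18),"R",onz("top",344.4,263.25,18))
# side silhouettes: foot centre near disp at z=12
print("side footL",onz("side",340+204/8,160+645/8,12))
# purple: foot & cap
t=cv2.imread("pics/top0.png");m=cv2.inRange(cv2.cvtColor(t,cv2.COLOR_BGR2HSV),(125,80,20),(165,255,255));x,y,w,h=cv2.boundingRect(m);print(x,y,w,h,onz("top",240+728/5,180+212/5,18),onz("top",240+772/5,180+184/5,163))
for p,n in (((210.5,167),""),):pass
crop("top","tray.png",400,170,500,285,5,t);crop("side","trays.png",275,140,370,200,8,cv2.imread("pics/side0.png"))
E
```

```text
capL (array([443.4, 131.4, 159. ]), np.float64(0.7402722472147437)) [443.6 131.  163. ]
capR (array([428.2, -36.5, 158.7]), np.float64(0.8510873593880731)) [428.6 -36.3 163. ]
footL [443.9 131.7  18. ] R [428.7 -37.2  18. ]
side footL [445.8 151.5  12. ]
4 0 635 396 [ 558.6 -168.    18. ] [ 558.5 -169.1  163. ]
```

View pics/tray.png

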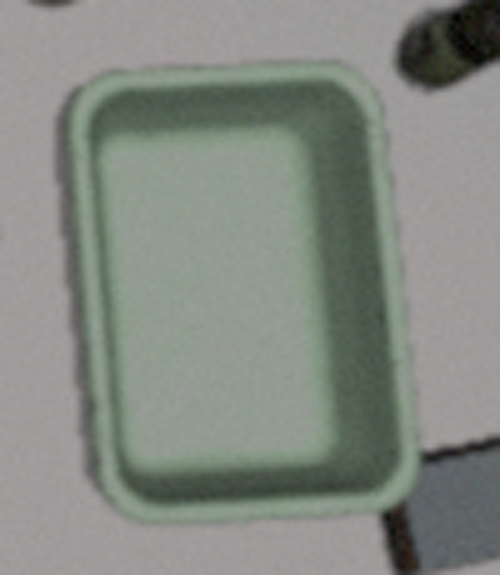

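View pics/trays.png

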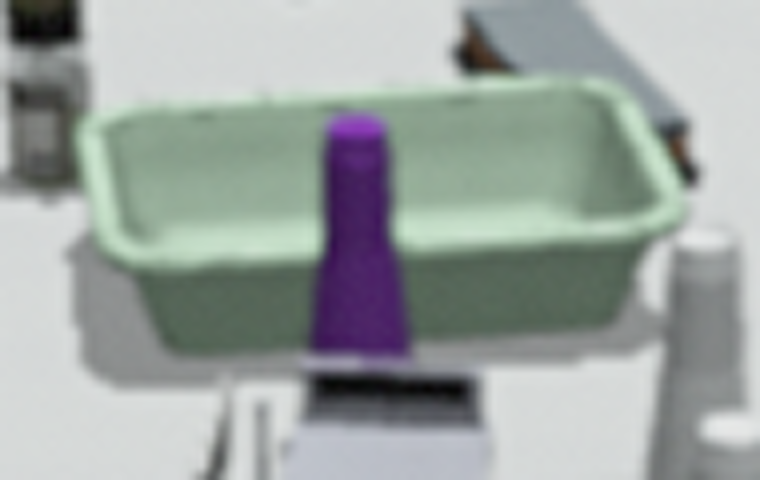

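The two candidates are the white ones at (289,257) and (345,262). They match on white body and dark foot, and the third at (388,220) is the purple look-alike. The enlarged crops confirm this. The caps triangulate to z≈159 (text says 165), and the feet agree with the cap axes. Next I'll work out the tray floor and check IK for all waypoints.

```bash
cat >> h.py <<'E'
from scipy.spatial.transform import Rotation as Ro
YAW=.162; D=np.array([np.sin(YAW),np.cos(YAW),0]); Z=np.array([0,0,1.])
PIV=np.array([577.5,71.8,45.]); H=115.; TC=H+61
def frame(th):  # beam tilt th (+: +y end up)
    return np.cos(th)*D+np.sin(th)*Z, np.cos(th)*Z-np.sin(th)*D
def quat(y,z,sgn=1):
    y=sgn*y; zt=-z; return Ro.from_matrix(np.stack([np.cross(y,zt),y,zt],1)).as_quat()
SG=1
Q0=quat(D,Z,SG)
def beamtcp(r,th,up=0):
    y,z=frame(th); return PIV+r*y+(15+TC+up)*z, quat(y,z,SG)
DL=np.array([443.7,131.4,0]);DR=np.array([428.5,-36.8,0])
def st(m=""):
    s=env.read_state(); print(m,"t%.2f"%s['time_s'],"pos",s['tool_pos'].round(1),"F",s['force'].round(2),"w%.1f"%s['width'],"q6 %.2f"%s['qpos'][5]); return s
E
python3 - <<'E'
from h import *
np.set_printoptions(precision=2,suppress=True)
fl=[onz("top",400+x/5,170+y/5,6) for x,y in((100,135),(305,128),(335,460),(130,468))];print(np.array(fl),np.mean(fl,0))
print("rim centre",np.mean([onz("top",*q,70) for q in ((411.3,188.5),(473.1,181.4),(483.2,269.8),(421.4,276.9))],0))
# two-view of tray rim corner: near-left & right corners side view
print(tri((275+90/8,140+130/8),(400+75/5,170+95/5)),tri((275+680/8,140+205/8),(400+105/5,170+495/5)))
for sg in(1,-1):
  for p in (DL+[0,0,TC],DR+[0,0,TC],beamtcp(115,-.06)[0],beamtcp(-115,0)[0],(534,-350,182),(534,-350,366)):
    q=env.ik(p,quat(D,Z,sg)); print(sg,q)
E
```

```text
[[ 644.01 -283.61    6.  ]
 [ 650.17 -419.3     6.  ]
 [ 435.14 -429.72    6.  ]
 [ 429.62 -297.14    6.  ]] [ 539.74 -357.44    6.  ]
rim centre [ 535.93 -349.3    70.  ]
(array([ 659.41, -238.95,  131.69]), np.float64(28.201226850162573)) (array([ 408.26, -261.6 ,   77.43]), np.float64(10.059072696642218))
1 [ 0.26  0.4   2.06 -0.    0.68 -1.15]
1 [-0.11  0.36  2.13 -0.    0.65 -1.52]
1 [ 0.3   0.52  1.67 -0.    0.95 -1.11]
1 [-0.1   0.42  1.82 -0.    0.9  -1.5 ]
1 [-0.6   0.59  1.67 -0.    0.88 -2.01]
1 [-0.6   0.38  1.54 -0.    1.22 -2.01]
-1 [ 0.26  0.4   2.06 -0.    0.68  1.99]
-1 [-0.11  0.36  2.13 -0.    0.65  1.62]
-1 [ 0.3   0.52  1.67 -0.    0.95  2.03]
-1 [-0.1   0.42  1.82 -0.    0.9   1.64]
-1 [-0.6   0.59  1.67 -0.    0.88  1.13]
-1 [-0.6   0.38  1.54 -0.    1.22  1.13]
```

```bash
python3 - <<'E'
from h import *
env.reach((330,330,330),Q0); st("via")
env.reach(DL+[0,0,TC+90],Q0); st("above")
env.move_l(DL+[0,0,TC],rate=120); st("at")
i=viewer.camera("top"); crop("top","g1.png",240,200,340,290,6,i)
i=viewer.camera("side"); crop("side","g1s.png",310,120,430,260,5,i)
E
```

```text
via t1.32 pos [330.  330.7 330.1] F [-0.02  0.42  0.48] w88.1 q6 -0.65
above t2.26 pos [443.8 132.3 266.1] F [1.17 0.68 0.22] w87.8 q6 -1.15
at t3.16 pos [444.  131.8 176.5] F [-0.14  1.07  0.26] w87.7 q6 -1.15
```

View pics/g1s.png

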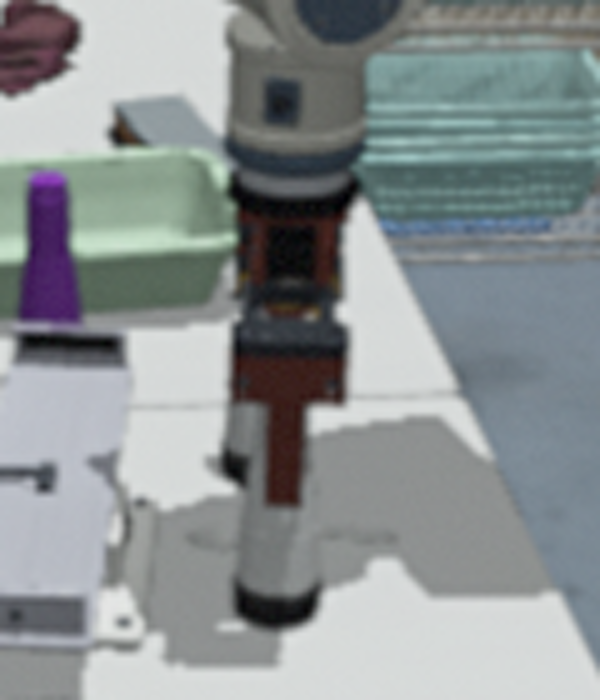

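View pics/g1.png

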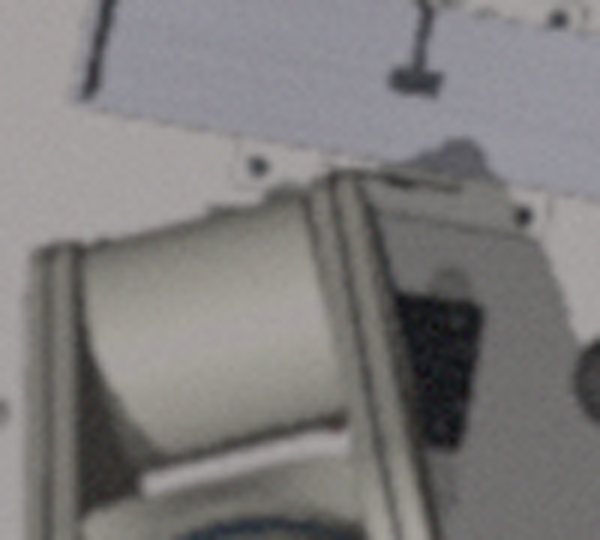

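The side view shows the fingers straddling the left white dispenser, with the finger at about (367,212) centred on the body. In the top view the arm hides it. I'll close, lift and measure its weight.

```bash
python3 - <<'E'
from h import *
def av(n=12):
    a=[]
    for _ in range(n): env.hold(.02); a.append(env.read_state()['force'])
    return np.mean(a,0).round(2)
print("empty",av())
set_gripper(20); st("grip"); print(av())
env.move_l(DL+[0,0,TC+115],rate=120); st("up"); print("lifted",av())
i=viewer.camera("side"); crop("side","g2s.png",310,80,430,260,3,i)
E
```

```text
empty [-0.17  0.06 -0.04]
grip t4.31 pos [443.8 131.5 176. ] F [0.57 1.11 1.13] w37.1 q6 -1.15
[ 0.13  0.92 -0.11]
up t5.62 pos [443.2 131.3 290.3] F [ 0.78  0.36 -1.57] w37.0 q6 -1.15
lifted [-0.15  0.06 -2.07]
```

View pics/g2s.png

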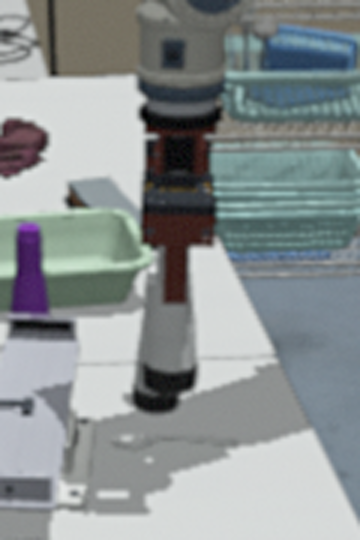

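The dispenser hangs upright in the grip and weighs about 2.0 N; the dark patch just below its foot is the other dispenser behind it. I'll put it on the +y end.

```bash
cat >> h.py <<'E'
def av(n=12):
    a=[]
    for _ in range(n): env.hold(.02); a.append(env.read_state()['force'])
    return np.mean(a,0).round(2)
E
python3 - <<'E'
from h import *
p,q=beamtcp(113,-.06,45); env.move_l(p,q,rate=150); st("over")
p,q=beamtcp(113,-.06,6); env.move_l(p,q,rate=50); st("near"); print(av(6))
p,q=beamtcp(113,-.06,-4); print(env.move_l(p,q,rate=10,f_stop=3)); st("touch"); print(av(6))
i=viewer.camera("side"); crop("side","p1s.png",270,100,390,260,5,i)
i=viewer.camera("top"); crop("top","p1t.png",240,150,400,280,5,i)
E
```

```text
over t7.14 pos [597.4 196.8 273.7] F [-0.17  0.17 -1.95] w36.8 q6 -1.06
near t8.07 pos [597.8 194.8 235.1] F [-0.53  0.04 -2.56] w37.2 q6 -1.06
[ 0.1   0.13 -1.66]
True
touch t8.82 pos [597.8 194.7 229. ] F [0.21 1.17 3.78] w37.1 q6 -1.06
[0.1  1.31 4.64]
```

View pics/p1s.png

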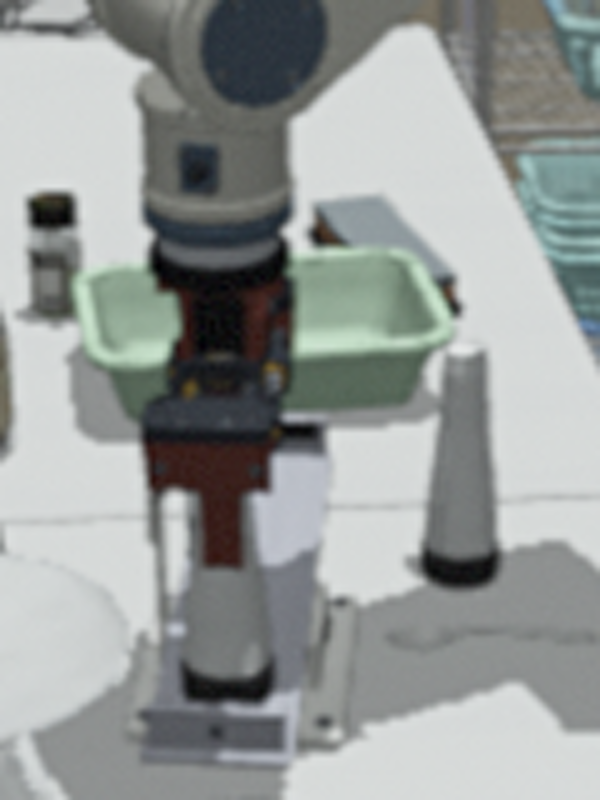

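View pics/p1t.png

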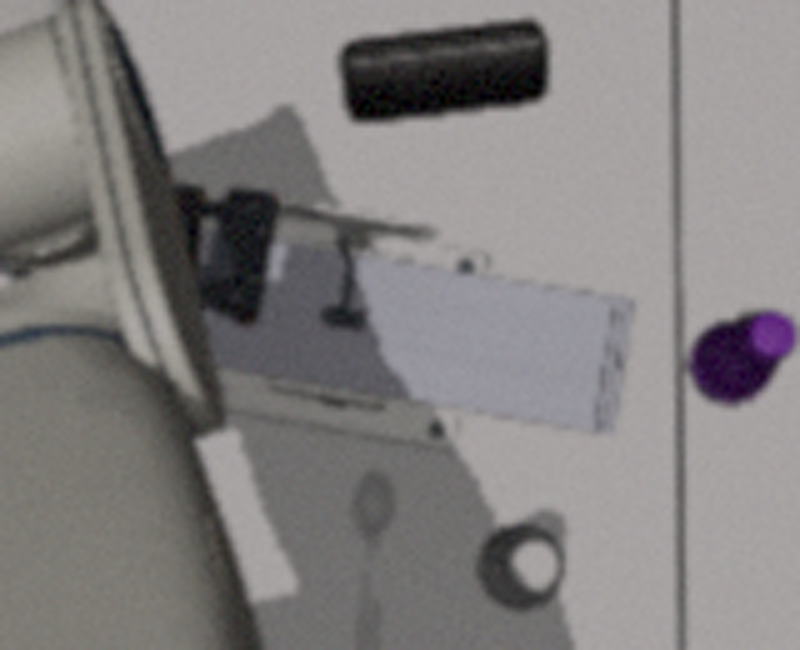

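The dispenser stands at the near (+y) end, inboard of its stop; its foot is at about (315,237) in the side view. It touched at the nominal height. I'll relieve the pressure a little, then slide outward until I feel the stop.

```bash
python3 - <<'E'
from h import *
s=st(); y,z=frame(-.06)
p0=s['tool_pos'].copy()
# express relative to nominal
n0,q=beamtcp(113,-.06,0); print("rel",(p0-n0).round(2), ((p0-n0)@z).round(2))
for k in range(3):
    u=0.2*(k+1); cmd=n0+z*((p0-n0)@z+u); env.move_l(cmd,q,rate=10); f=av(8); print(u,f)
    if f[2]<1.5: break
up=(p0-n0)@z+u
for r in range(115,150,5):
    p,_=beamtcp(r,-.06,up)
    hit=env.move_l(p,q,rate=12,f_stop=3.0); s=env.read_state(); f=av(6)
    rr=(s['tool_pos']-beamtcp(0,-.06,0)[0])@y
    print(r,hit,"r=%.1f"%rr,f, "along",(f@y).round(2))
    if hit or (f@y)<-4: break
i=viewer.camera("side"); crop("side","p2s.png",270,180,350,260,7,i)
E
```

```text
t9.03 pos [597.7 194.7 229. ] F [-0.02  0.96  5.38] w37.5 q6 -1.06
rel [0.17 0.3  0.1 ] 0.12
0.2 [0.21 1.1  2.1 ]
0.4 [0.33 1.22 0.67]
115 False r=114.7 [ 0.03 -1.28 -0.21] along -1.24
120 False r=120.2 [ 0.17  0.62 -1.38] along 0.72
125 False r=125.1 [-0.21  0.18 -1.41] along 0.23
130 False r=130.1 [-0.05  0.41 -1.47] along 0.48
135 False r=135.2 [ 0.22  0.6  -1.39] along 0.71
140 True r=138.8 [0.43 0.09 4.37] along -0.1
```

View pics/p2s.png

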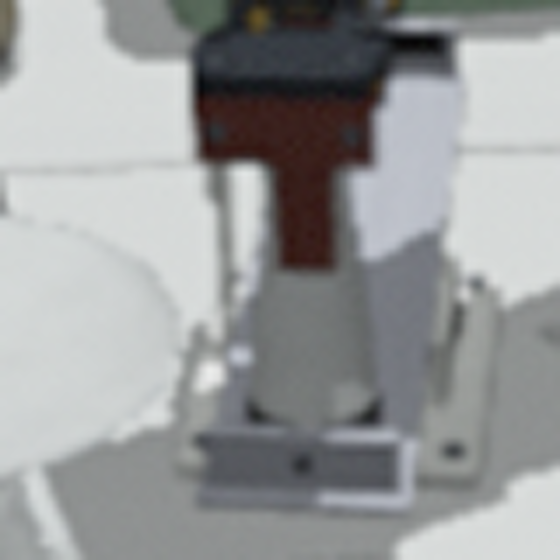

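```bash
python3 - <<'E'
from h import *
y,z=frame(-.06); n=beamtcp(0,-.06,0)[0]
s=st(); print(((s['tool_pos']-n)@y).round(2),((s['tool_pos']-n)@z).round(2),"M",s['wrist_torque'].round(3))
p0=s['tool_pos'];_,q=beamtcp(135,-.06)
for b,u in((1,0),(1.5,0.2),(2,.3)):
    env.move_l(n+y*((p0-n)@y-b)+z*((p0-n)@z+u)+0*z,q,rate=10); s=env.read_state();f=av(8); print(b,u,((s['tool_pos']-n)@y).round(2),((s['tool_pos']-n)@z).round(2),f,"along",(f@y).round(2),s['wrist_torque'].round(3))
    if abs(f[2])<1.5: break
E
```

```text
t13.42 pos [601.4 219.8 227.3] F [0.81 0.25 3.98] w37.2 q6 -1.02
138.7 -0.03 M [-0.18  -0.026  0.019]
1 0 137.91 0.12 [0.35 1.46 3.67] along 1.27 [ 0.224 -0.027 -0.002]
1.5 0.2 137.46 0.22 [0.1  2.94 3.23] along 2.72 [ 0.643 -0.138  0.079]
2 0.3 136.72 0.23 [0.17 2.85 2.75] along 2.67 [ 0.719 -0.114  0.028]
```

```bash
python3 - <<'E'
from h import *
y,z=frame(-.06); n=beamtcp(0,-.06,0)[0];_,q=beamtcp(135,-.06)
for r,u in((138.2,.3),(138.4,.6)):
    env.move_l(n+r*y+u*z,q,rate=10); s=env.read_state();f=av(8); print(r,u,((s['tool_pos']-n)@y).round(2),((s['tool_pos']-n)@z).round(2),f,"along",(f@y).round(2),s['wrist_torque'].round(3))
    if f[2]<1.2: break
set_gripper(64); st("open"); env.hold(.3)
i=viewer.camera("side"); crop("side","p3s.png",270,150,380,260,6,i)
env.move_l(n+138.4*y+100*z,q,rate=150)
set_gripper(88)
env.reach(DR+[0,0,TC+100],Q0); st("aboveR"); print(av())
i=viewer.camera("side"); crop("side","p4s.png",270,150,380,260,6,i)
i=viewer.camera("top"); crop("top","p4t.png",240,170,360,260,6,i)
E
```

```text
138.2 0.3 137.71 0.08 [ 0.3  -0.42  2.82] along -0.53 [-0.289  0.002  0.029]
138.4 0.6 138.12 0.21 [-0.35 -1.22  0.18] along -1.27 [-0.429 -0.002 -0.033]
open t16.02 pos [601.6 219.5 228. ] F [ 0.29 -0.55  0.81] w63.8 q6 -1.02
aboveR t18.96 pos [429.7 -36.5 276.5] F [ 0.   -0.87  0.46] w87.7 q6 -1.52
[ 0.06  0.09 -0.02]
```

View pics/p3s.png

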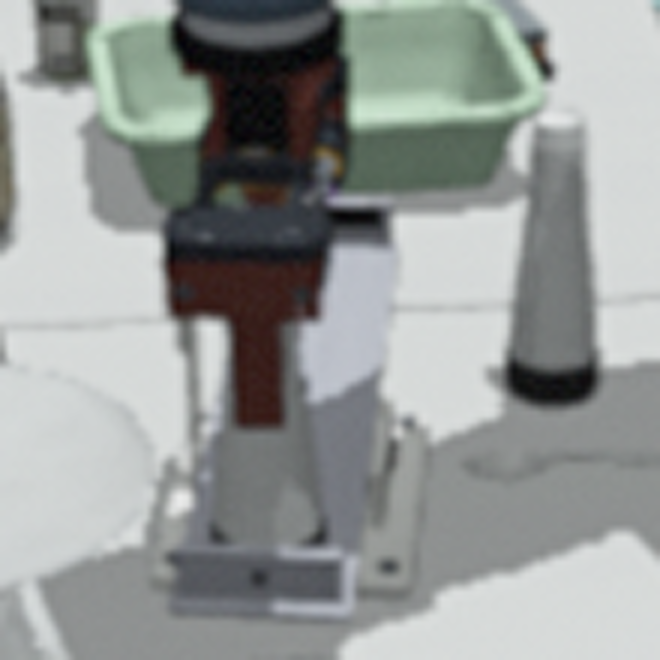

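View pics/p4s.png

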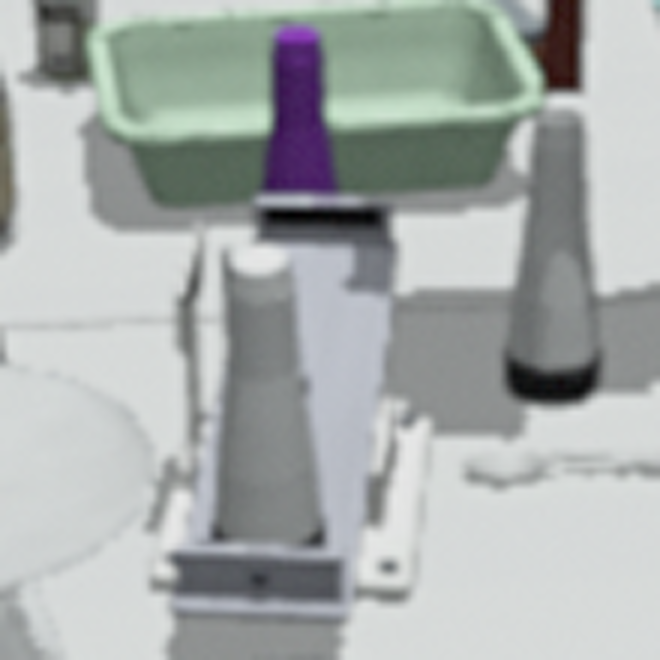

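View pics/p4t.png

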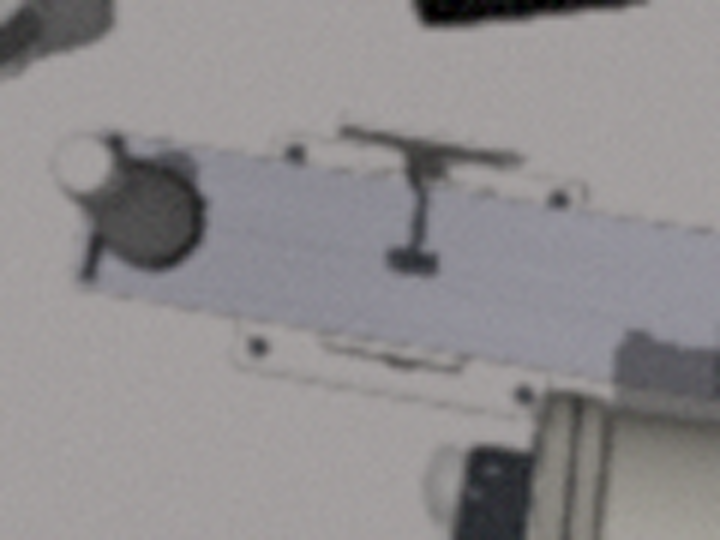

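The first dispenser stands against the +y stop; its foot is at about (265,206) in the top view and (313,240) in the side view. Next I'll pick up the second.

```bash
python3 - <<'E'
from h import *
c=onz("top",240+153/6,170+216/6,70); print("first foot r=",((c-PIV)@D).round(1),"x off",((c-PIV)@np.cross(D,Z)).round(1))
env.move_l(DR+[0,0,TC],rate=120); st("at"); 
set_gripper(20); st("grip")
env.move_l(DR+[0,0,TC+115],rate=120); st("up"); print("lifted",av(16))
p,q=beamtcp(-113,0,45); env.move_l(p,q,rate=150)
p,q=beamtcp(-113,0,12); env.move_l(p,q,rate=60); st("near"); print(av(6))
for up in (9,7,5,3,2,1,0):
    p,q=beamtcp(-113,0,up); h=env.move_l(p,q,rate=15,f_stop=6); f=av(5); print(up,h,f)
    if h: break
i=viewer.camera("side"); crop("side","r1s.png",270,120,380,260,5,i)
E
```

```text
first foot r= 138.1 x off -0.3
at t20.24 pos [428.8 -36.8 176.4] F [-0.45  0.41 -0.35] w87.8 q6 -1.52
grip t21.08 pos [428.6 -36.7 176. ] F [0.79 2.55 0.  ] w37.6 q6 -1.52
up t22.19 pos [428.  -36.8 290.3] F [ 0.34 -0.52 -2.81] w37.8 q6 -1.52
lifted [-0.12  0.   -2.75]
near t24.18 pos [559.4 -39.7 247.9] F [ 0.31  0.42 -1.9 ] w37.4 q6 -1.50
[ 0.23  0.05 -2.24]
9 False [ 0.34 -0.03 -2.68]
7 False [-0.3  -0.74 -1.12]
5 False [-0.25 -0.82 -1.02]
3 False [-0.13 -1.02 -1.02]
2 False [ 0.15 -1.09 -0.46]
1 False [ 0.1  -1.46 -0.67]
0 False [-0.05 -1.26 -0.64]
```

View pics/r1s.png

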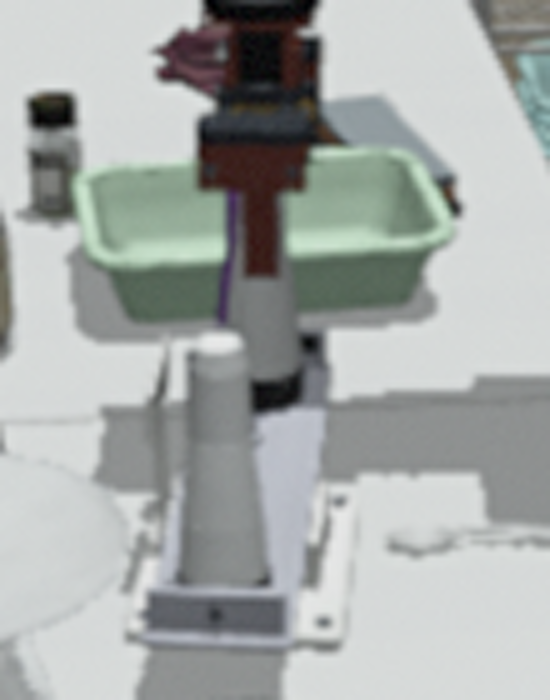

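Wrist weights are about 2.0 N for the first and 2.7 N for the second. The second rests lightly on the -y end with the beam about level. I'll slide it outward.

```bash
python3 - <<'E'
from h import *
n=beamtcp(0,0,0)[0];_,q=beamtcp(-113,0)
for r in (-117,-121,-124,-126,-128,-130,-132,-134,-136,-138,-140,-142):
    h=env.move_l(n+r*D,q,rate=12,f_stop=3.0); s=env.read_state(); f=av(6)
    print(r,h,"r=%.1f z=%.1f"%((s['tool_pos']-n)@D,(s['tool_pos']-n)[2]),f,"along %.2f"%(f@D),env.read_state()['wrist_torque'].round(2))
    if h or (f@D)>1.7: break
i=viewer.camera("side"); crop("side","r2s.png",270,120,380,260,5,i)
E
```

```text
-117 False r=-117.0 z=-0.0 [ 0.34  0.82 -0.98] along 0.86 [ 0.22 -0.02 -0.06]
-121 False r=-121.2 z=-0.0 [-0.    0.85 -0.91] along 0.84 [0.   0.   0.02]
-124 False r=-124.1 z=-0.0 [ 0.12  0.18 -1.29] along 0.20 [ 0.02 -0.05  0.02]
-126 False r=-126.1 z=-0.0 [ 0.42  0.38 -1.  ] along 0.44 [ 0.11 -0.02  0.01]
-128 False r=-128.1 z=0.0 [-0.14  0.6  -0.77] along 0.57 [ 0.1  -0.05 -0.01]
-130 False r=-130.1 z=0.0 [ 0.77  0.25 -0.92] along 0.37 [ 0.1  -0.02  0.  ]
-132 False r=-132.1 z=-0.0 [ 0.23  0.21 -1.37] along 0.24 [ 0.08 -0.04  0.08]
-134 False r=-133.9 z=-0.1 [ 0.41  2.7  -1.81] along 2.73 [ 0.64 -0.08  0.  ]
```

View pics/r2s.png

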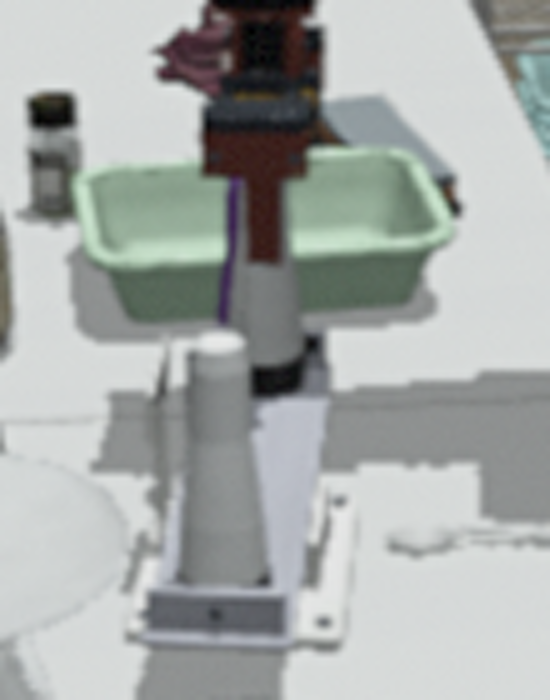

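The stop is felt at r≈-133 (2.7 N). With +138 on the other side, that puts the pivot about 2.7 mm further along +y than I measured, and the spacing of about 271 mm is right. I'll follow the beam down with the tool and then release.

```bash
sed -i 's/^PIV=.*/PIV=np.array([577.5,71.8,45.])+2.7*D; H=115.; TC=H+61/' h.py; python3 - <<'E'
from h import *
n=beamtcp(0,0,0)[0]; s=env.read_state(); r=(s['tool_pos']-n)@D; print("r",r)
for th in (.015,.03,.045,.055):
    p,q=beamtcp(-136.0,th,0); h=env.move_l(p,q,rate=12,f_stop=5); f=av(5); print(th,h,f,"along %.2f"%(f@D),env.read_state()['wrist_torque'].round(2))
    if h: break
i=viewer.camera("side"); crop("side","r3s.png",270,120,380,260,5,i)
E
```

```text
r -136.5429479139209
0.015 False [ 0.38  1.06 -1.45] along 1.11 [0.26 0.02 0.05]
0.03 False [-0.28  0.62 -1.41] along 0.57 [0.1  0.01 0.  ]
0.045 False [ 0.    0.59 -0.99] along 0.58 [ 0.04 -0.01  0.02]
0.055 False [ 0.26  0.44 -1.28] along 0.48 [ 0.05 -0.01 -0.01]
```

View pics/r3s.png

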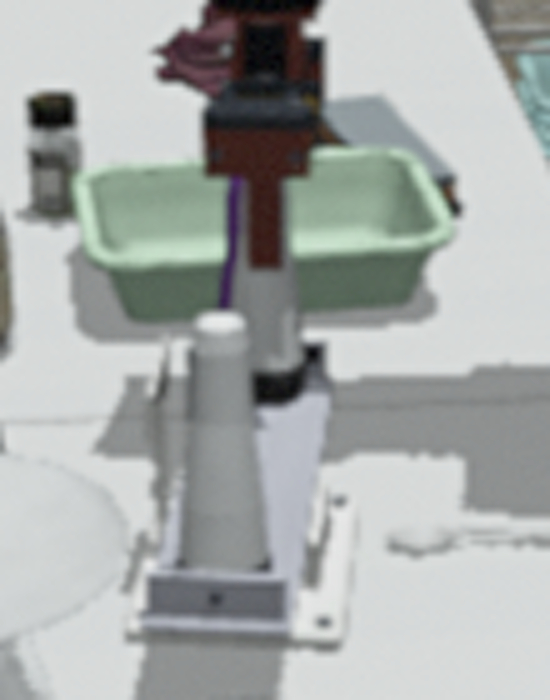

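```bash
python3 - <<'E'
from h import *
set_gripper(64); st("open"); env.hold(.3)
p,q=beamtcp(-136.0,.055,100); env.move_l(p,q,rate=150); 
env.move_l((470,-60,p[2]+20),Q0,rate=200); env.hold(.8)
st()
i=viewer.camera("side"); crop("side","b1s.png",270,120,380,260,5,i); cv2.imwrite("pics/b1s_full.png",i)
i=viewer.camera("top"); crop("top","b1t.png",240,170,400,280,5,i); cv2.imwrite("pics/b1t_full.png",i)
E
```

```text
open t33.28 pos [554.3 -69.9 228.3] F [ 0.02  0.04 -0.2 ] w63.7 q6 -1.62
 t35.78 pos [470.  -60.  348.1] F [ 0.32 -0.03  0.06] w63.9 q6 -1.56
```

View pics/b1s.png

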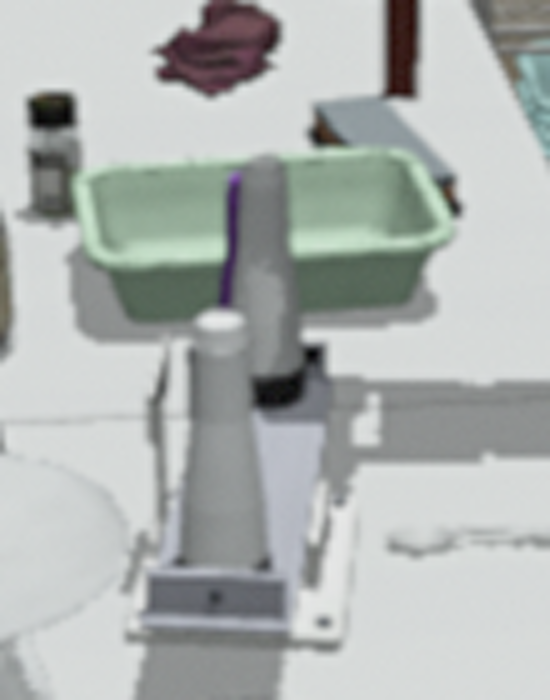

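View pics/b1t.png

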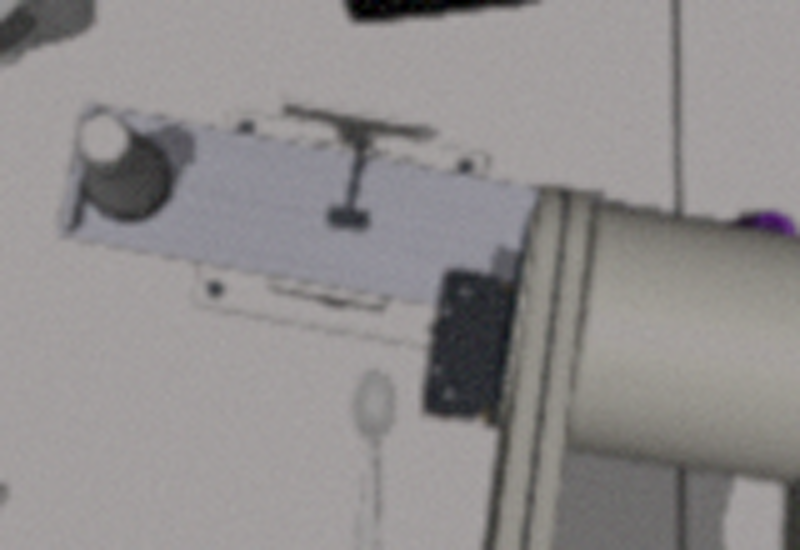

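The +y end is up, so the second dispenser (-y end) is the heavier. This agrees with the wrist weights. I'll swing the arm aside to check that both are seated.

```bash
python3 - <<'E'
from h import *
env.reach((400,250,380),Q0); st()
i=viewer.camera("top"); crop("top","b2t.png",240,170,400,280,5,i); cv2.imwrite("pics/b2t_full.png",i)
i=viewer.camera("side"); crop("side","b2s.png",270,130,380,260,6,i)
c=onz("top",240+130/5,170+178/5,84); print("first r",(c-PIV)@D)
E
```

```text
t37.10 pos [400.3 249.4 379.9] F [ 0.53 -0.03  0.66] w63.8 q6 -0.88
first r 131.7235769361635
```

View pics/b2t.png

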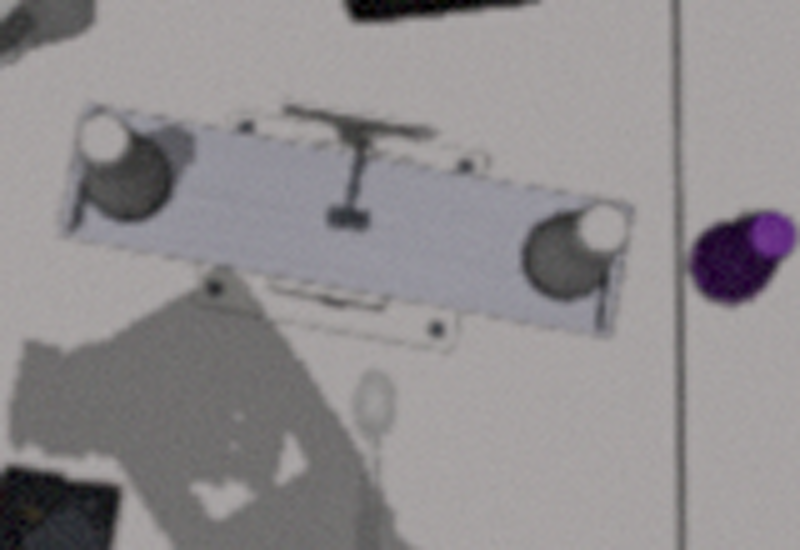

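View pics/b2s.png

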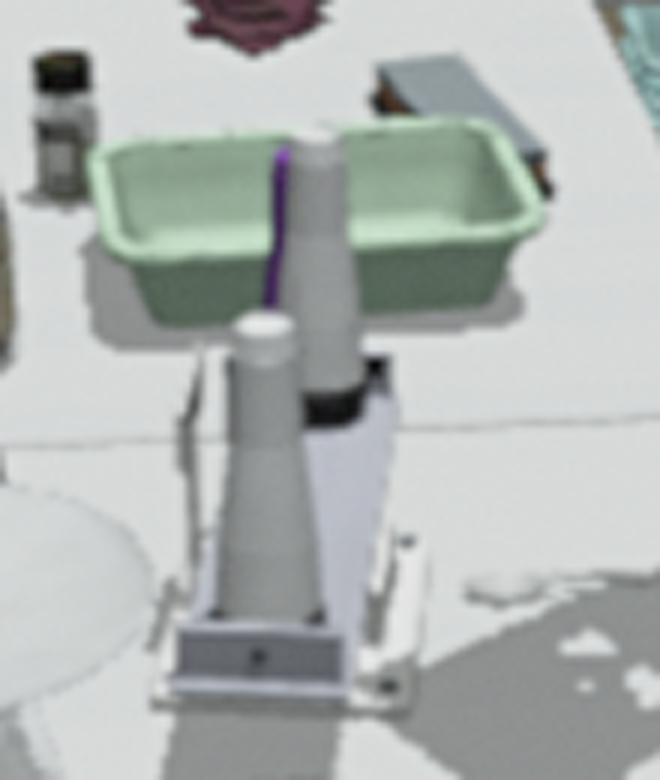

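```bash
python3 - <<'E'
from h import *
im=cv2.GaussianBlur(cv2.imread("pics/b2t_full.png"),(0,0),.6).astype(np.float32).mean(2)
X=np.cross(D,Z)
y,z=frame(.06)
def prof(sgn,xo):
    rs=np.arange(80,170,1.); v=[]
    for r in rs:
        u=proj("top",PIV+sgn*r*y+xo*X+15*z); v.append(cv2.getRectSubPix(im,(1,1),(float(u[0]),float(u[1])))[0,0])
    return rs,np.array(v)
for sgn in(1,-1):
    for xo in(-8,0,8):
        rs,v=prof(sgn,xo); g=np.gradient(v); k=np.argmin(g[:40]); 
        base=v[:15].mean(); 
        m=v[20:50].min(); half=(base+m)/2; j=np.where(v<half)[0][0]; print(sgn,xo,"edge half",rs[j-1]+(v[j-1]-half)/(v[j-1]-v[j]),base.round(),m.round())
for sgn in (1,-1):
    for xo in (-30,-34,30,34):
        rs,v=prof(sgn,xo); print(sgn,xo,v[60:].round().astype(int))
E
```

```text
1 -8 edge half 111.60548824071884 148.0 52.0
1 0 edge half 109.61576509475708 146.0 54.0
1 8 edge half 108.79265868663788 148.0 54.0
-1 -8 edge half 109.43570232391357 149.0 71.0
-1 0 edge half 107.96344763040543 150.0 70.0
-1 8 edge half 108.97841787338257 150.0 73.0
1 -30 [145 146 146 147 147 148 149 150 150 150 150 150 150 150 150 148 145 141
 136 128 120 111 103  95  90  94  97 102 110 119]
1 -34 [150 150 150 150 150 150 150 150 150 150 150 150 150 150 150 149 147 145
 142 138 134 128 122 116 113 109 106 110 114 120]
1 30 [ 91  92  99 107 115 123 133 141 147 151 155 158 159 161 162 162 162 162
 162 162 163 163 163 163 162 161 160 158 156 153]
1 34 [127 125 123 123 122 121 125 128 131 136 141 145 149 152 155 157 157 158
 159 159 159 158 156 154 152 149 146 143 141 139]
-1 -30 [144 145 145 146 146 147 148 148 149 149 149 149 148 148 148 146 143 139
 134 125 115 107 104 103 101 108 115 123 127 130]
-1 -34 [148 148 148 148 148 148 148 148 148 148 148 148 148 148 148 147 144 140
 136 130 121 113 108 107 106 108 113 119 124 128]
-1 30 [101 108 116 125 133 142 147 152 157 159 160 161 162 163 163 163 163 163
 163 163 163 163 163 163 163 160 157 154 149 145]
-1 34 [119 118 120 123 126 130 135 140 145 149 152 155 158 160 161 161 161 161
 160 160 159 158 157 155 153 150 148 144 141 137]
```

Profile measurements put the feet at r=+135.7 and -135.0 with a spacing of about 271 mm, so both are against their stops and the beam is settled with the -y side down. I'll grip the heavier one with the jaws across the beam so that closing can't press it on the stop. Then I'll let the beam rotate with it and lift.

```bash
cat >> h.py <<'E'
XB=np.cross(D,Z)
def btx(r,th,up=0,sg=1):
    y,z=frame(th); p=PIV+r*y+(15+TC+up)*z; ty=sg*XB; return p, Ro.from_matrix(np.stack([np.cross(ty,-z),ty,-z],1)).as_quat()
E
python3 - <<'E'
from h import *
best=min((1,-1),key=lambda s:abs(env.ik(*btx(-135,.06,100,s))[5])); print(best,env.ik(*btx(-135,.06,100,best)).round(2))
SGX=best
set_gripper(88)
p,q=btx(-135,.06,140,SGX); env.reach(p,q); st("high")
p,q=btx(-135,.06,0,SGX)
print(env.move_l(p,q,rate=100,f_stop=8)); st("at"); print(av(6))
i=viewer.camera("side"); crop("side","k1s.png",270,100,380,230,6,i)
E
```

```text
Traceback (most recent call last):
TypeError: 'NoneType' object is not subscriptable
```

```bash
python3 - <<'E'
from h import *
for s in(1,-1): print(s,env.ik(*btx(-135,.06,100,s)))
SGX=[s for s in(1,-1) if env.ik(*btx(-135,.06,100,s)) is not None][0]
set_gripper(88)
p,q=btx(-135,.06,140,SGX); env.reach(p,q); st("high")
p,q=btx(-135,.06,0,SGX)
print(env.move_l(p,q,rate=100,f_stop=8)); st("at"); print(av(6))
i=viewer.camera("side"); crop("side","k1s.png",270,100,380,230,6,i)
E
```

```text
1 [-0.18200803  0.29744915  1.75716145  0.06770064  1.08912609 -0.05144477]
-1 None
high t39.12 pos [552.9 -77.3 367.3] F [ 0.14 -0.   -0.09] w87.9 q6 -0.05
False
at t40.67 pos [554.7 -69.9 228.2] F [-0.72 -0.39 -0.19] w88.1 q6 -0.06
[ 0.38 -0.05 -0.09]
```

View pics/k1s.png

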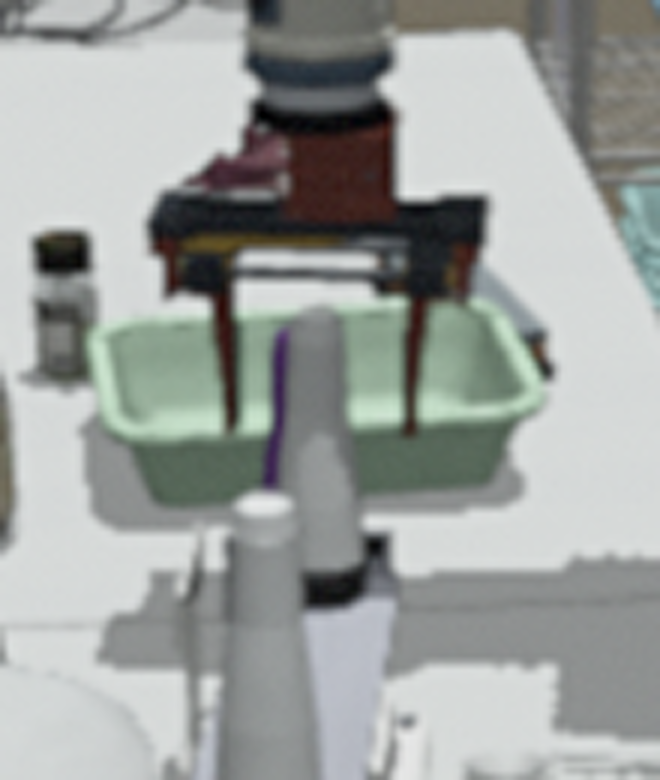

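The fingers straddle the -y dispenser symmetrically (the tips are at crop x 230 and 410, the dispenser at about 320). I'll close and take it off.

```bash
python3 - <<'E'
from h import *
set_gripper(20); st("grip"); print(av(6))
for th,r in((.04,-134),(.02,-133.2),(0,-132.5),(-.02,-132),(-.04,-131.5),(-.06,-131)):
    p,q=btx(r,th,0.3); h=env.move_l(p,q,rate=18,f_stop=6); print(th,h,env.read_state()['force'].round(2))
    if h: break
print(av(6))
p,q=btx(-129,-.06,25); print(env.move_l(p,q,rate=40,f_stop=6)); st("lift"); print(av(6))
i=viewer.camera("side"); crop("side","k2s.png",270,100,380,260,5,i)
E
```

```text
grip t41.67 pos [554.5 -69.9 227.7] F [0.85 0.11 0.52] w36.8 q6 -0.06
[0.58 0.03 0.38]
0.04 False [ 0.77 -0.59  0.02]
0.02 False [-0.04 -0.21  0.62]
0 False [ 0.83 -1.78 -0.5 ]
-0.02 False [-0.03 -0.83 -0.64]
-0.04 False [-0.06 -0.67 -0.95]
-0.06 False [-0.77 -1.26  0.28]
[ 0.09 -0.87 -0.6 ]
False
lift t45.30 pos [559.1 -39.8 268.3] F [ 0.91 -0.8  -2.37] w36.6 q6 0.13
[ 0.23  0.04 -2.83]
```

View pics/k2s.png

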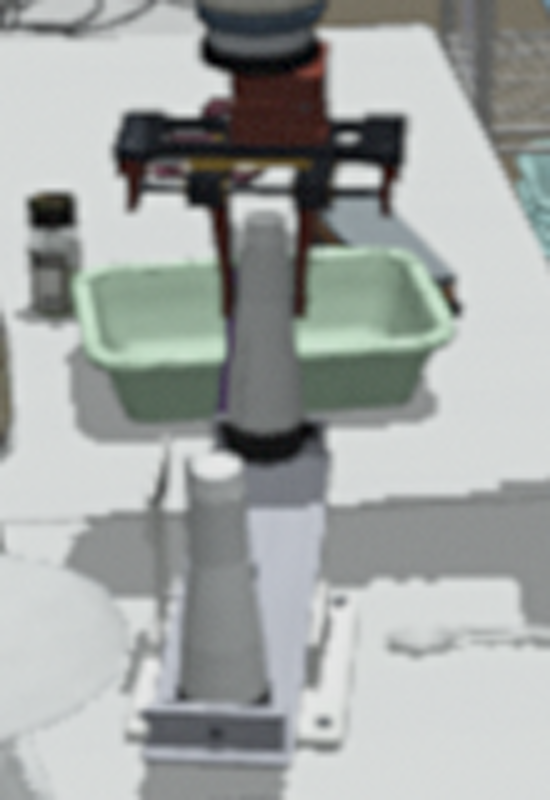

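It is off the beam and hanging upright, and the lighter one still stands at the +y stop. I'll carry it round the near side to the tray.

```bash
python3 - <<'E'
from h import *
_,q=btx(-130,0); 
s=env.read_state()['tool_pos']
env.move_l((s[0]-5,s[1]+2,371),q,rate=120)
env.move_l((460,-110,371),q,rate=150); 
env.move_l((537,-352,371),q,rate=160)
env.move_l((537,-352,225),q,rate=120); st("in tray"); print(av(6))
i=viewer.camera("side"); crop("side","m1s.png",270,80,380,220,5,i)
env.move_l((537,-352,187),q,rate=50); print(av(6))
i=viewer.camera("side"); crop("side","m2s.png",270,80,380,220,5,i)
E
```

```text
in tray t50.50 pos [ 537.4 -352.3  225.9] F [-0.42  0.46 -2.58] w36.2 q6 -0.44
[ 0.29 -0.27 -2.79]
[ 0.06  0.33 -2.72]
```

View pics/m2s.png

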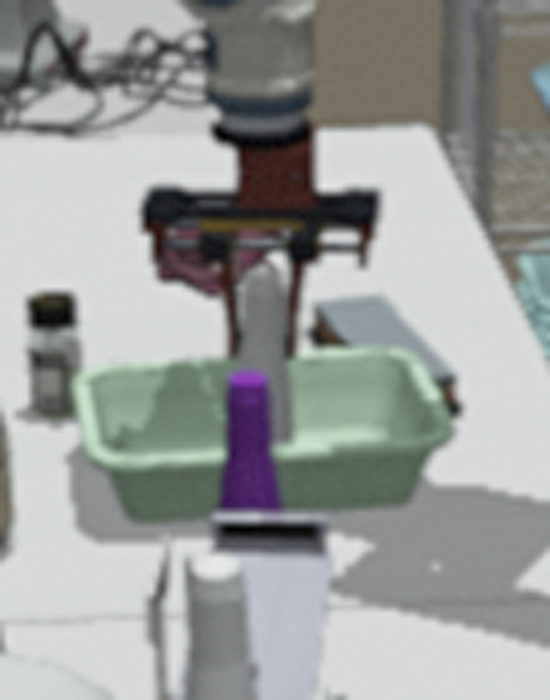

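The dispenser is inside the tray, upright, just above the floor. I'll lower it slowly until I feel contact.

```bash
python3 - <<'E'
from h import *
_,q=btx(-130,0); 
h=env.move_l((537,-352,176),q,rate=8,f_stop=3.5); st("touch %s"%h); f=av(6); print(f)
z=env.read_state()['tool_pos'][2]
if f[2]>2: env.move_l((537,-352,z+.3),q,rate=10); print(av(6))
set_gripper(66); st("open"); env.hold(.2)
env.move_l((537,-352,330),q,rate=120)
env.reach((400,-150,380),q); env.hold(.3); st()
i=viewer.camera("side"); crop("side","e1s.png",270,120,380,260,5,i)
i=viewer.camera("top"); crop("top","e1t.png",240,170,500,290,3,i); cv2.imwrite("pics/e1t_full.png",i)
E
```

```text
touch True t52.47 pos [ 537.1 -351.9  181.8] F [1.68 1.34 5.49] w36.9 q6 -0.44
[0.83 0.75 5.61]
[0.09 0.23 0.16]
open t53.62 pos [ 537.  -352.   182.1] F [-0.13 -0.72  0.14] w66.1 q6 -0.44
 t56.48 pos [ 400.4 -150.5  379.7] F [-0.21  0.54  0.99] w66.0 q6 -0.22
```

View pics/e1s.png

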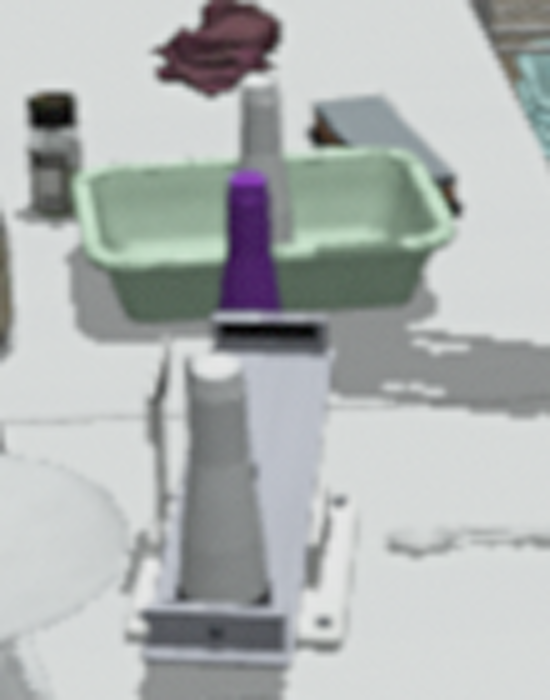

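View pics/e1t.png

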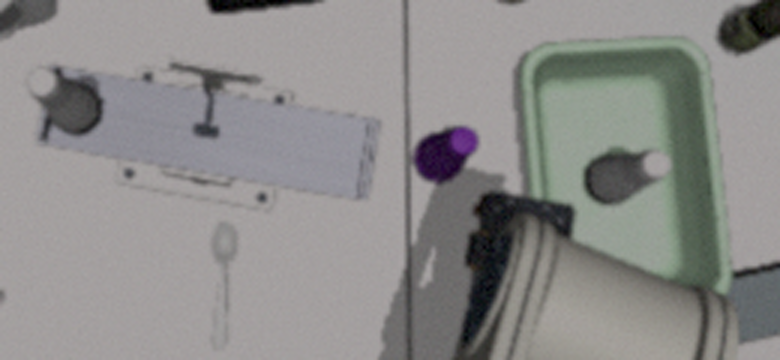

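The heavier dispenser stands upright on the tray floor, with its foot at about (443,229) in the top view. The lighter one stands at the +y stop (foot at about (264,205)). The spoon and the purple look-alike have not moved, and the robot is clear of everything. Handing in.

```bash
python3 -c "
from h import *
c=onz('top',240+608/3,170+178/3,18); print('tray foot',c.round(1))
workorder.sign_off(); st('end')"
```

```text
tray foot [ 538.  -350.5   18. ]
the job is handed in; nothing more can be done
the job is handed in; nothing more can be done
```

I weighed both dispensers on the balance, set the heavier one in the tray and handed the job in at about 56.5 s of the 72 s allowed.

- **Weighing:** I slid each dispenser outward until I felt its end stop, then let go of both. The beam tipped down fully at the -y end. The wrist force agreed: about 2.7–2.8 N for that dispenser against 2.0 N for the other. Before moving anything on, the top picture put the feet about 271 mm apart (270 nominal), so both were against their stops.
- **Final state:** The heavier dispenser stands upright and released on the tray floor, its foot at about (538, -351) mm, within 2 mm of where I aimed. The lighter one still stands at the +y stop. The spoon and the purple look-alike looked unmoved, the other bystanders I did not check in the last pictures, and the robot is clear of everything.
- **Contact forces:** The highest vertical force I read was about 8 N, in the tray set-down; on the beam it was about 6–7 N.

Three checks disagreed:
- **Pivot position:** The stops I felt put the pivot about 2.7 mm further toward +y than my first image measurement, so I corrected for that.
- **First dispenser at its stop:** The push also gave an upward force of about 6 N, so I backed off before releasing. A rougher reading had it at about 134 mm from the pivot, against 135.7 mm from the finer one.
- **Tray rim height:** One corner's height did not match between the two views, so I used the centres of the tray floor and rim instead.

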